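Hold the carousel's index plunger out

ROBOT

A 6-joint arm with a two-finger parallel gripper is mounted at the origin on the work surface. World frame = base frame: x ahead of the robot, y to its left, z up, the work surface at z = 0. Lengths are in m, angles in rad, forces in N, time in s.
With the tool pointing down it reaches from about 0.4 to 0.825 m from the base axis. Payload 7 kg.
Tool frame: the origin (TCP) lies midway between the tips of the shut fingers; the grasp point (between the pads) lies 19 mm behind it; z points along the fingers, y is the line along which they close (so a half turn about z gives the same grasp; the last joint's range is limited). The gripper opens to 88 mm and grips with 3 to 60 N. Pads are 19 mm wide; open, the fingers measure 130 mm over their backs; the gripper's body (78 mm by 193 mm) begins 47 mm behind the grasp point.
Start: joints at [0.288, 0.359, 0.012, 0, -1.224, -0.288], TCP at [0.675, -0, 0.227] pointing down, gripper open.
Joint ranges: [-3.07, 3.07], [-1.43, 2.12], [-1.02, 1.25], [-3.03, 1.67], [-3.05, -0], [-3.03, 3.03]. Speed limits (rad/s): [2.39, 2.39, 3.01, 3.14, 3.14, 3.14].

INTERFACE

Orientations are given as [roll, pitch, yaw] about the fixed x, y, z axes, in that order (R = Rz(yaw) Ry(pitch) Rx(roll)).
In Python, from station import arm, grab_frame, camera_params, spot_in gives the robot as it stands.
- The arm moves only by the shell command python3 -m jog 'ROWS' [FORCE]. ROWS is JSON, a list that holds one entry, the list of rows, each a list of 7 numbers: the shift along the tool's x, y, z in mm, then the turn, a rotation vector about the tool's x, y, z in rad, then the finger opening in mm, from 0 to 87.6. In form: [[[x, y, z, wx, wy, wz, fingers], ...]]. A call has 1 to 20 rows; each row is the pose to reach, as a shift and turn from the pose commanded when the call began, along the tool's axes at that moment; what a row does not reach only later rows make up. A row lasts 1/8 s, in which the tool goes at most 62.5 mm and 10.7 degrees, less where a joint would pass 70% of its speed; a pose out of reach is approached as far as the arm can. A call with a gripper value outside its range is refused whole. The fingers move at their own pace and stop on an object; FORCE is the grip in N (left out, the last holds). Time passes only in rows, so rows that repeat a pose let the fingers close. It gives the time, the measured TCP pose, the force, the opening and the grip force at its end, in the units of the state.
- arm.get_state(): the state, without advancing time (a new reading comes with each control period).
- grab_frame(name): name is "scene" or "side" or "wrist"; returns (picture, depth): 420x560x3 uint8, blue, green, red; 420x560 float32, m along the optical axis (not along the pixel's ray), 0 where there is no reading.
- camera_params(name): a dict with "mtx" (3x3 intrinsics, pixels), "k1" (the pictures are not rectified: a ray, as slopes to the right and down, at radius r is drawn at 1 + k1 r^2 times it, then the intrinsics apply), "R" (3x3) and "t" (3): a world point X has camera coordinates R X + t. Camera axes: x right, y down, z forward; pixel columns grow to the right and rows downward; lengths in m; the calibration is good to about 2 mm. A picture is of the moment at which its call begins: read the wrist's pose just before it. camera_params takes no time and is no camera call; for the wrist camera it gives the pose at the moment of the call.
- arm.job_done(): hands the job in; it is judged then, once.
Trained networks look in the newest picture that a camera, given by its name, has taken for a name from the list of things; names that differ only in an ending like _2 or _b are one class to them, and where a whole thing is asked for, a point or a joint stands for the part that bears it (a point fixed in the world has none). Each returns a list of dicts, best first, with "confidence" (0 to 1); they miss things now and then, are a little off and sometimes report something else, mostly with a low value. They report only what shows in the picture. A call takes as long as a camera call.
- spot_in(query, camera): "uv" ([column, row] in pixels, amid what is visible of it).
The state is a dict: "t": time; "q": joint angles; "qd": joint speeds; "joint_efforts": joint torques, N m; "eef_pos": TCP position; "ee_rot": TCP orientation; "force": force on the tool from outside, world axes, zero at the start; "moment": the same for the moment, N m; "width": finger opening in m; "gripper_force": force on a finger pad.
Only numpy, scipy, OpenCV 4.12 (cv2) and the standard library are available. Lean on these libraries where they do the work, as an engineer would, in place of code of your own. Each camera call takes 0.05 s, during which the arm holds its last target. There are 200 camera calls.

TASK

Take the clear guard of the white tube-carousel unit by its orange grip, swing it up and bring it gently back onto its stop; let go of it there. Then pull the red index plunger knob straight up as far as it goes, so that its pin is clear of the hole in the carousel, and keep holding it there: the program finishes while the gripper still holds the knob fully up. Leave the other things on the bench and on the unit where they stand.

Things in the scene. Friction and masses are not known exactly. Their poses are not given: they have to be found in the camera images.
- carousel_unit: White tube-carousel unit, fixed. Origin at bench level under the centre of its open well; x points from the well's front wall (blue stripe, robot's side) to the hinge, y to the side shelf (90 high, y 110 to 210), z up. Well walls 144 (x) by 220 (y) outside, 10 thick, 118 high; the blue carousel in it is up to 65 high. Behind: housing 105 high, two dark stop posts 170 high behind the hinge.
- guard (a joint): Angle of the guard (rad), a clear flat panel with a blue rim, 142 deep, 214 wide, 6 thick, over the well. 0 = closed, level; grows as its front edge swings up and over; 1.7 = leaning back on its stop, just past upright. Starts shut or up to 0.45 ajar. Stiff hinge: it stays where it is left (2 to 4 N at the grip moves it).
- guard_grip (a point): Centre of the guard's orange grip: disc of 24 diameter, 18 wide along the hinge axis (pinch it across this width, along the unit's y), on a 14 wide stem, 30 in front of the guard's front edge, 172 from the hinge axis. 124 above the bench at guard 0, free space below and beside it. The disc may turn between the fingers as the guard swings.
- guard_hinge (a point): Midpoint of the guard's hinge axis, which runs along the unit's y; 124 above the bench, at unit x = +72, y = 0. The grip goes round it in an upright circle of radius 172.
- plunger (a joint): Lift of the index plunger (m): 0 = pin seated in the carousel's hole, 0.016 = fully up against its inner stop; the pin leaves the hole at 0.008. A spring pulls it down with about 5 N when seated and 10 N fully up, so it drops back when let go.
- knob_grip (a point): Point to grip on the axis of the plunger's red knob, a plain upright cylinder of 24 diameter, 34 high, in the well under the guard at unit x = -20, y = -20. When seated this point is 102 above the bench, 12 below the knob's top; it rises with it. 60 is free either side along the unit's y; beneath the knob (underside at 80) are a 20 diameter bush (top at 78) and a 24 wide metal arm (top at 74).
- bead_jar: Amber jar with blue cap, 42 diameter, 55 high, on the unit's side shelf; origin at the centre of its underside. Leave alone.
- round_rack: Round pale rack with tube caps, 68 diameter, 28 high, on the unit's side shelf; origin at the centre of its underside. Leave alone.
- tube_rack: White rack of orange-capped tubes, 70 by 160, 97 high, on the bench; origin at the centre of its underside. Leave alone.
- reagent_bottle: White bottle with blue cap, 64 diameter, 130 high, on the bench; origin at the centre of its underside. Leave alone.
- beaker: Glass beaker, 72 diameter, 85 high, on the bench; origin at the centre of its underside. Leave alone.
- lab_timer: Grey lab timer lying flat, 60 by 75, 22 high; origin at the centre of its underside. Leave alone.
- computer_mouse: Black wireless computer mouse, 100 by 60, 32 high, on the bench; origin at the centre of its underside. Leave alone.

How it is judged:
On the way, in this order (a step that is already met when the one before it is completed fails the run):
1. the guard is back on its stop, and still (value of joint guard above 1.6 rad and velocity of joint guard below 0.1 rad/s), for 0.2 s.
2. with the guard open, the gripper has the plunger fully up (value of joint guard above 1.6 rad and value of joint plunger above 0.0135 m and contact force between the fingers and plunger above 3 N), for 0.3 s.
At the end, for the whole second after the job is handed in: The guard leans open within 0.1 rad of its stop (joint above 1.6); the plunger is within 2.5 mm of fully up (joint above 0.0135 m) and the fingers press on the knob with more than 3 N, through the last second; every other thing is upright within 30 mm of where it started (all of step 2 and distance of each of bead_jar, round_rack, tube_rack, reagent_bottle, beaker, lab_timer, computer_mouse from where it was at the start of the episode below 0.03 m and angle between each of bead_jar, round_rack, tube_rack, reagent_bottle, beaker, lab_timer, computer_mouse's own z axis and vertical below 0.3 rad); the arm keeps its last pose, push and grip.
It fails at once if the guard is banged onto its stop (faster than 1.2 rad/s in its last 0.15 rad) (value of joint guard above 1.55 rad and velocity of joint guard above 1.2 rad/s).
It fails at once if another thing is knocked over or shoved away (distance of any of bead_jar, round_rack, tube_rack, reagent_bottle, beaker, lab_timer, computer_mouse from where it was at the start of the episode above 0.05 m or angle between any of bead_jar, round_rack, tube_rack, reagent_bottle, beaker, lab_timer, computer_mouse's own z axis and vertical above 0.5 rad).
It also fails if it takes over 51 s, if anything falls off the work surface, if the arm or the gripper's body presses on something with over 40 N, if the wrist force passes 120 N, or if a joint passes its speed limit or range.

## Working session

There is one attempt and no reset: what is moved stays moved. The work goes in short steps, Python scripts to look and compute and a shell command to move; the robot and the scene stay as the last step left them, time stands still between calls to the robot, and variables do not carry over. Pictures are saved under pics/ and viewed, at most 10 in all, crops included, and the job is handed in when it is done.

```bash
mkdir -p pics; cat > h.py <<'E'
import numpy as np, cv2
from station import arm, grab_frame, camera_params, spot_in
def world(uv, d, cp):
    K=np.array(cp["mtx"]);k1=cp["k1"]
    a=np.array([(uv[0]-K[0,2])/K[0,0],(uv[1]-K[1,2])/K[1,1]]);s=a.copy()
    for _ in range(20): s=a/(1+k1*(s@s))
    return np.array(cp["R"]).T@(np.array([s[0]*d,s[1]*d,d])-np.array(cp["t"]))
def look(n,names,save=None):
    cp=camera_params(n); im,dep=grab_frame(n); 
    if save: cv2.imwrite(save,im)
    for q in names:
        for r in spot_in(q,n)[:2]:
            u,v=np.round(r["uv"]).astype(int); p=dep[max(0,v-2):v+3,max(0,u-2):u+3]; p=p[p>0]
            d=np.median(p) if p.size else 0
            print(n,q,(u,v),round(r["confidence"],2),np.round(world((u,v),d,cp),3) if d else None)
    return im,dep,cp
E
python3 - <<'E'
from h import *
print(arm.get_state()["t"])
N=["guard_grip","guard_hinge","knob_grip","carousel_unit","bead_jar","round_rack"]
for n in("scene","side"):
    im,dep,cp=look(n,N,None); cv2.imwrite(f"pics/{n}.png",im)
    np.savez(f"{n}.npz",im=im,dep=dep,**{k:np.array(v) for k,v in cp.items()})
E
```

```text
0.0
scene guard_grip (np.int64(264), np.int64(206)) 0.58 [ 0.526 -0.031  0.139]
scene guard_hinge (np.int64(291), np.int64(240)) 0.57 [0.649 0.036 0.106]
scene knob_grip (np.int64(391), np.int64(182)) 0.69 [0.364 0.462 0.046]
scene bead_jar (np.int64(134), np.int64(257)) 0.59 [ 0.627 -0.439  0.072]
scene round_rack (np.int64(337), np.int64(225)) 0.7 [0.61  0.188 0.11 ]
side guard_hinge (np.int64(295), np.int64(205)) 0.57 [ 0.55  -0.016  0.137]
side carousel_unit (np.int64(293), np.int64(208)) 0.96 [ 0.541 -0.023  0.139]
side bead_jar (np.int64(263), np.int64(156)) 0.62 [0.542 0.172 0.131]
side round_rack (np.int64(283), np.int64(151)) 0.75 [0.604 0.189 0.112]
side round_rack (np.int64(235), np.int64(126)) 0.63 [0.545 0.443 0.024]
```

View pics/scene.png

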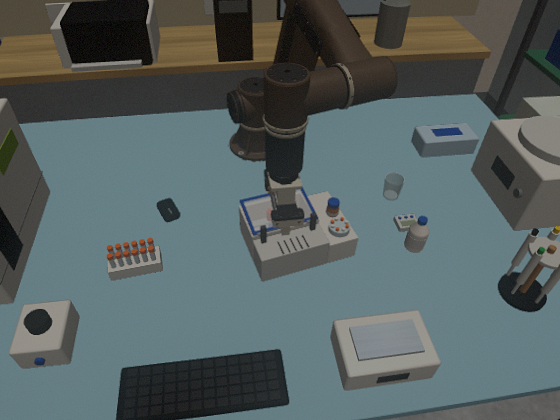

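View pics/side.png

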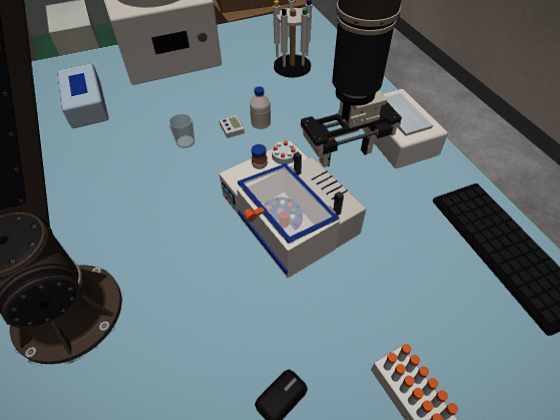

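The side view shows the guard nearly shut with its blue rim, the orange grip at about (253,214), the red knob at about (285,215) and the stop posts at (297,162) and (338,203). The scene view is mostly blocked by the arm.

```bash
python3 - <<'E'
from h import *
z=np.load("side.npz"); im,dep=z["im"],z["dep"]; cp={k:z[k] for k in("mtx","R","t")}; cp["k1"]=float(z["k1"])
hsv=cv2.cvtColor(im,cv2.COLOR_BGR2HSV)
def pts(m): 
    return np.array([world((u,v),dep[v,u],cp) for v,u in zip(*np.nonzero(m)) if dep[v,u]>0])
roi=np.zeros(im.shape[:2],bool); roi[140:280,215:370]=1
org=roi&(hsv[...,0]<12)&(hsv[...,1]>170)&(hsv[...,2]>90); org[:, 270:]=0
P=pts(org); v,u=np.nonzero(org); print("orange",len(P),u.mean(),v.mean(),u.min(),u.max(),v.min(),v.max(),P.mean(0),P.min(0),P.max(0))
blu=roi&(hsv[...,0]>105)&(hsv[...,0]<130)&(hsv[...,1]>150)&(hsv[...,2]>50)
B=pts(blu); B=B[(B[:,2]>0.1)&(B[:,1]<.13)]; print("blue",len(B),B.min(0),B.max(0))
c=B.mean(0);print(c,np.linalg.svd(B-c,full_matrices=False)[2][2])
r=cv2.minAreaRect((B[:,:2]*1000).astype(np.float32)); print(r); print(cv2.boxPoints(r).round())
for s in cv2.boxPoints(r): print(s, B[np.argsort(np.linalg.norm(B[:,:2]*1000-s,axis=1))[:5]].mean(0).round(3))
drk=roi&(hsv[...,2]<40); D=pts(drk); D=D[(D[:,2]>.135)&(D[:,2]<.18)]
Dt=D[D[:,2]>.16]; print("posts"); 
_,l,cc=cv2.kmeans(Dt[:,:2].astype(np.float32),2,None,(3,50,1e-5),5,0); print(cc,np.bincount(l.ravel()),Dt[:,2].max())
cv2.imwrite("pics/c.png",cv2.resize(im[130:280,205:375],None,fx=4,fy=4,interpolation=cv2.INTER_CUBIC))
E
```

```text
orange 129 251.6769230769231 212.01538461538462 225 263 196 220 [ 0.44734913 -0.00692063  0.15034239] [ 0.42727375 -0.02249592  0.0233913 ] [0.47403905 0.17305343 0.16189241]
blue 738 [ 0.45013781 -0.10782937  0.12736724] [0.6276193  0.12533554 0.14995901]
[ 0.53634266 -0.0102289   0.13908168] [-0.12262243 -0.02446686 -0.99215176]
((538.1929931640625, 9.060417175292969), (139.54153442382812, 213.837158203125), 12.021074295043945)
[[ 448.   99.]
 [ 492. -110.]
 [ 629.  -81.]
 [ 584.  128.]]
[447.68414  99.10313] [0.452 0.095 0.146]
[ 492.22028 -110.04481] [ 0.493 -0.106  0.144]
[628.70184 -80.98229] [ 0.625 -0.078  0.129]
[584.1657  128.16565] [0.582 0.123 0.13 ]
posts
[[ 0.6049775   0.10204102]
 [ 0.6372545  -0.05482906]] [26 33] 0.17178193717650636
```

View pics/c.png

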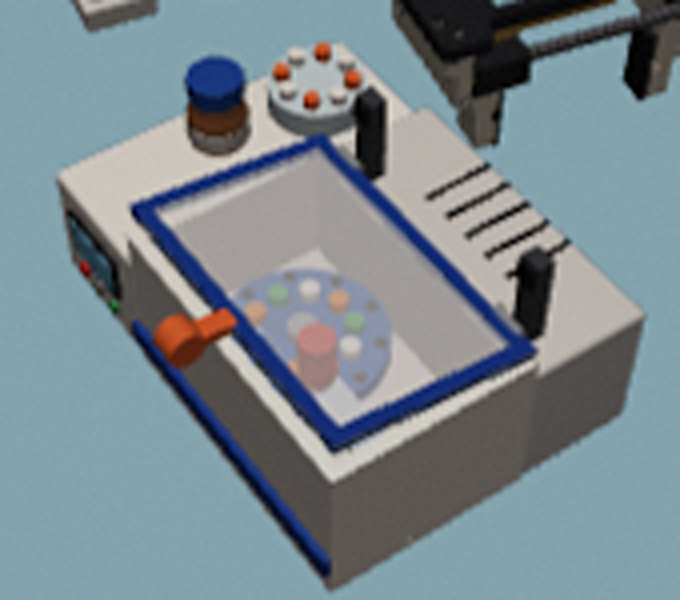

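The crop confirms that the guard is slightly ajar, at about 0.12 rad. The rim rectangle measures 140 x 214 mm with unit yaw about 12°, so the hinge is at about (0.607, 0.024). That puts the grip at about (0.440, -0.012, 0.145).

```bash
cat >> h.py <<'E'
from scipy.spatial.transform import Rotation as Ro
A=np.deg2rad(12.0); UX=np.array([np.cos(A),np.sin(A),0]); UY=np.array([-np.sin(A),np.cos(A),0])
H=np.array([.607,.0235,.124])
def down(yaw): # tool down, tool y along +-unit y, nearest half turn
    s=arm.get_state(); R0=Ro.from_euler("xyz",s["ee_rot"])
    c=[Ro.from_matrix(np.c_[k*np.array([np.cos(yaw),np.sin(yaw),0]),k*np.array([np.sin(yaw),-np.cos(yaw),0]),[0,0,-1]]) for k in(1,-1)]
    return min(c,key=lambda r:(R0.inv()*r).magnitude())
def shift(p,R=None):
    s=arm.get_state(); R0=Ro.from_euler("xyz",s["ee_rot"])
    d=R0.inv().apply(np.array(p)-s["eef_pos"])*1000
    return d.round(1),((R0.inv()*R).as_rotvec().round(3) if R else None)
E
python3 - <<'E'
from h import *
s=arm.get_state(); print(s["t"],s["eef_pos"],s["ee_rot"],s["width"],s["force"])
print(shift([.440,-.012,.227],down(A)))
E
```

```text
0.7 [ 6.74976772e-01 -2.53446216e-05  2.26600920e-01] [-3.14153106e+00  1.23399040e-05 -1.57077589e+00] 0.08762273494351074 [ 0.23815603 -0.47571237  0.02532069]
(array([ 12. , 235. ,  -0.4]), array([-0.   ,  0.   ,  1.361]))
```

```bash
python3 -m jog '[[[3,50,-10,0,0,0.18,60],[6,100,-10,0,0,0.36,60],[9,150,-10,0,0,0.54,60],[12,200,-5,0,0,0.72,60],[12,235,0,0,0,0.9,60],[12,235,0,0,0,1.08,60],[12,235,0,0,0,1.26,60],[12,235,0,0,0,1.361,60],[12,235,0,0,0,1.361,60],[12,235,0,0,0,1.361,60],[12,235,0,0,0,1.361,60]]]' 20
python3 - <<'E'
from h import *
s=arm.get_state(); print(s["t"],s["eef_pos"],s["ee_rot"],s["width"],s["q"])
im,dep,cp=look("wrist",["guard_grip","knob_grip"],"pics/w1.png")
hsv=cv2.cvtColor(im,cv2.COLOR_BGR2HSV)
m=(hsv[...,0]<14)&(hsv[...,1]>170)&(hsv[...,2]>80)&(dep>0)
P=np.array([[u,v,*world((u,v),dep[v,u],cp)] for v,u in zip(*np.nonzero(m))])
P=P[(P[:,4]>.12)&(P[:,4]<.2)&(P[:,2]<.5)]
print(len(P),P.mean(0),P.min(0),P.max(0))
X=(P[:,2:]-H)@UX; Y=(P[:,2:]-H)@UY; print("unit x rel hinge",X.min(),X.max(),"y",Y.min(),Y.max(),np.median(Y)); print("disc y",Y[X<-.168].min(),Y[X<-.168].max(),"top z",np.percentile(P[:,4],98))
E
```

```text
t: 2.08
eef_pos: [0.44, -0.012, 0.2266]
ee_rot: [-3.142, 0.0, -2.931]
force: [0.2, -0.1, -0.5]
width: 0.0596
gripper_force: 0.0
2.075 [ 0.44000956 -0.01202786  0.22657378] [-3.14157495e+00  2.64815307e-05 -2.93052830e+00] 0.05960043154600616 [ 4.23549971e-01 -4.03721425e-02 -4.75214059e-01  2.52412831e-05
 -1.13593226e+00 -1.78329257e+00]
wrist guard_grip (np.int64(282), np.int64(284)) 0.87 [ 0.496 -0.001  0.142]
1124 [ 2.84109431e+02  2.31614769e+02  4.50413543e-01 -9.02384105e-03
  1.51719225e-01] [ 2.72000000e+02  2.04000000e+02  4.29730412e-01 -2.15281622e-02
  1.44938191e-01] [2.97000000e+02 2.61000000e+02 4.76666933e-01 2.23086055e-03
 1.59573930e-01]
unit x rel hinge -0.17971733760660155 -0.13413871318224516 y -0.00785681696126976 0.009667213440702614 0.0007174827964499319
disc y -0.00785681696126976 0.009667213440702614 top z 0.1585650721703985
```

View pics/w1.png

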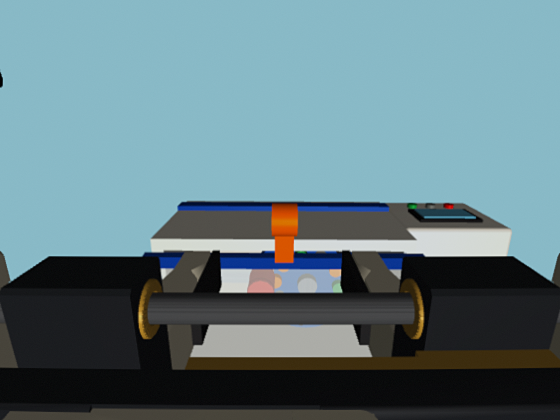

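The wrist view shows the orange disc at (284,220), between the fingers and on line within 1 mm. Its top at z about 0.158 fits a centre height of 0.146. I'll descend and grip.

```bash
python3 -m jog '[[[0,1,40,0,0,0,50],[0,1,75,0,0,0,45],[0,1,95,0,0,0,40],[0,1,100,0,0,0,40],[0,1,100,0,0,0,14],[0,1,100,0,0,0,14],[0,1,100,0,0,0,14],[0,1,100,0,0,0,14],[0,1,100,0,0,0,14]]]' 20
python3 - <<'E'
from h import *
s=arm.get_state()
p=s["eef_pos"]+[0,0,.019]; d=p-H; x0=d@UX; z0=d[2]; r=np.hypot(x0,z0); th0=np.arctan2(z0,-x0); print(s["eef_pos"],"r",r,"th",th0)
for th in np.linspace(th0,1.7,22):
    x=-r*np.cos(th); z=r*np.sin(th); print(round(th,3),"tool x",round(-(x-x0)*1000,1),"tool z",round(-(z-z0)*1000,1))
E
```

```text
t: 3.35
eef_pos: [0.4401, -0.0096, 0.1271]
ee_rot: [3.139, 0.002, -2.932]
force: [-3.2, 8.3, 1.5]
width: 0.0179
gripper_force: 20.0
[ 0.4400966  -0.00961292  0.12712318] r 0.1715730146995054 th 0.12930321943624543
0.129 tool x -0.0 tool z 0.0
0.204 tool x -2.1 tool z -12.7
0.279 tool x -5.2 tool z -25.1
0.354 tool x -9.2 tool z -37.3
0.428 tool x -14.1 tool z -49.2
0.503 tool x -19.8 tool z -60.6
0.578 tool x -26.4 tool z -71.6
0.653 tool x -33.9 tool z -82.1
0.728 tool x -42.0 tool z -92.0
0.802 tool x -50.9 tool z -101.2
0.877 tool x -60.5 tool z -109.8
0.952 tool x -70.6 tool z -117.6
1.027 tool x -81.3 tool z -124.7
1.102 tool x -92.6 tool z -130.9
1.176 tool x -104.2 tool z -136.3
1.251 tool x -116.2 tool z -140.8
1.326 tool x -128.6 tool z -144.3
1.401 tool x -141.1 tool z -147.0
1.476 tool x -153.8 tool z -148.7
1.55 tool x -166.6 tool z -149.4
1.625 tool x -179.5 tool z -149.2
1.7 tool x -192.2 tool z -148.0
```

```bash
python3 -m jog '[[[-2,1.5,-13,0,0,0,14],[-5,1.5,-25,0,0,0,14],[-9,1.5,-37,0,0,0,14],[-14,1.5,-49,0,0,0,14],[-20,1.5,-61,0,0,0,14],[-26,1.5,-72,0,0,0,14],[-34,1.5,-82,0,0,0,14],[-42,1.5,-92,0,0,0,14],[-51,1.5,-101,0,0,0,14],[-60.5,1.5,-110,0,0,0,14],[-60.5,1.5,-110,0,0,0,14]]]'
python3 - <<'E'
from h import *
s=arm.get_state()
p=s["eef_pos"]+[0,0,.019]; d=p-H; print("y",d@UY,"r",np.hypot(d@UX,d[2]),"th",np.arctan2(d[2],-(d@UX)))
E
```

```text
t: 4.72
eef_pos: [0.4999, 0.003, 0.238]
ee_rot: [-3.141, 0.002, -2.932]
force: [-4.1, -1.5, 6.1]
width: 0.0177
gripper_force: 20.0
y 0.0022438362596903997 r 0.17195523712110933 th 0.8839490542337818
```

```bash
python3 -m jog '[[[-10,0,-8,0,0,0,14],[-21,0,-15,0,0,0,14],[-32,0,-21,0,0,0,14],[-44,0,-26.5,0,0,0,14],[-56,0,-31,0,0,0,14],[-68,0,-34.5,0,0,0,14],[-80,0,-37,0,0,0,14],[-90,0,-38.7,0,0,0,14],[-97,0,-39.3,0,0,0,14],[-102,0,-39.5,0,0,0,14],[-107,0,-39.6,0,0,0,14],[-112,0,-39.6,0,0,0,14],[-117,0,-39.4,0,0,0,14],[-122,0,-39.2,0,0,0,14],[-127,0,-38.8,0,0,0,14],[-131,0,-38.3,0,0,0,14],[-133,0,-38,0,0,0,14],[-133,0,-38,0,0,0,14]]]'
python3 - <<'E'
from h import *
s=arm.get_state()
p=s["eef_pos"]+[0,0,.019]; d=p-H; print("y",d@UY,"r",np.hypot(d@UX,d[2]),"th",np.arctan2(d[2],-(d@UX)))
E
```

```text
t: 6.98
eef_pos: [0.6304, 0.0304, 0.2757]
ee_rot: [-3.14, 0.003, -2.932]
force: [0.3, -4.8, 4.3]
width: 0.0177
gripper_force: 20.0
y 0.0018523321113280136 r 0.1724271566707297 th 1.7121016541486975
```

```bash
python3 -m jog '[[[-2,0,0.3,0,0,0,14],[-4,0,0.6,0,0,0,14],[-5,0,0.8,0,0,0,14],[-5,0,0.8,0,0,0,14]]]'
```

```text
t: 7.48
eef_pos: [0.6349, 0.0313, 0.275]
ee_rot: [-3.14, 0.003, -2.932]
force: [-0.6, -5.0, 5.9]
width: 0.0177
gripper_force: 20.0
```

```bash
python3 -m jog '[[[-2,0,0.4,0,0,0,14],[-4,0,0.8,0,0,0,14],[-5,0,1,0,0,0,14],[-5,0,1,0,0,0,14]]]'; python3 - <<'E'
from h import *
im,dep,cp=look("side",["guard_grip"],"pics/s2.png"); cv2.imwrite("pics/s2c.png",cv2.resize(im[60:280,180:400],None,fx=2.7,fy=2.7,interpolation=cv2.INTER_CUBIC))
E
```

```text
t: 7.98
eef_pos: [0.6359, 0.0315, 0.2748]
ee_rot: [-3.14, -0.004, -2.932]
force: [-18.2, -4.9, 17.7]
width: 0.0178
gripper_force: 20.0
side guard_grip (np.int64(319), np.int64(166)) 0.77 [0.62  0.014 0.209]
side guard_grip (np.int64(285), np.int64(218)) 0.65 [ 0.521 -0.024  0.112]
```

View pics/s2c.png

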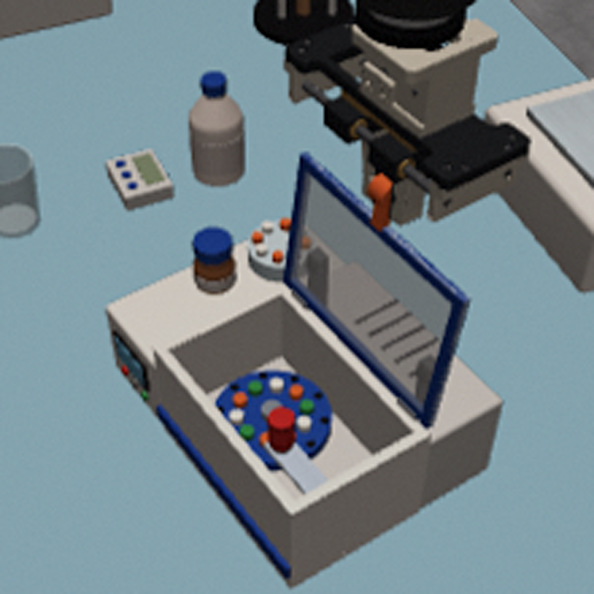

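The guard is on its stop, with an 18 N contact force and the panel leaning back in the picture; the knob shows red at about (285,218) in the full side image. Now I'll relax the push, release and rise, then measure the knob.

```bash
python3 -m jog '[[[2,0,-0.5,0,0,0,14],[4,0,-1,0,0,0,14],[4,0,-1,0,0,0,40],[4,0,-1,0,0,0,40],[4,0,-1,0,0,0,40],[4,0,-20,0,0,0,44],[4,0,-45,0,0,0,44],[4,0,-65,0,0,0,44],[4,0,-65,0,0,0,44]]]'; python3 - <<'E'
from h import *
im,dep,cp=look("side",["knob_grip"])
hsv=cv2.cvtColor(im,cv2.COLOR_BGR2HSV)
def f(m):
    return np.array([world((u,v),dep[v,u],cp) for v,u in zip(*np.nonzero(m)) if dep[v,u]>0])
m=((hsv[...,0]<6)|(hsv[...,0]>174))&(hsv[...,1]>170)&(hsv[...,2]>60); m[:205]=0;m[235:]=0;m[:,:272]=0;m[:,300:]=0
P=f(m); T=P[P[:,2]>.11]; print(len(P),len(T),T.mean(0),T.min(0),T.max(0))
# guard plane
b=(hsv[...,0]>105)&(hsv[...,0]<130)&(hsv[...,1]>150)&(hsv[...,2]>50); b[:110]=0;b[220:]=0;b[:,280:]=b[:,280:];b[:,:283]=0;b[:,360:]=0
B=f(b);B=B[(B[:,2]>.12)&(B[:,0]>.56)];c=B.mean(0);n=np.linalg.svd(B-c,full_matrices=False)[2][2];n*=np.sign(n@UX);print(len(B),c,n,"theta",np.pi/2-np.arcsin(n[2]),np.pi/2+np.arcsin(n[2]))
p=[.5212,-.0153,.20]
s=arm.get_state();print(s["eef_pos"],s["width"],shift(p,down(A)))
E
```

```text
t: 9.2
eef_pos: [0.6354, 0.0324, 0.3393]
ee_rot: [3.141, 0.003, -2.932]
force: [0.0, 1.2, -0.8]
width: 0.0439
gripper_force: 0.0
side knob_grip (np.int64(286), np.int64(218)) 0.66 [ 0.523 -0.024  0.112]
113 63 [ 0.52141868 -0.01616652  0.11517815] [ 0.51055569 -0.02670957  0.11172578] [ 0.53201645 -0.00511852  0.1187468 ]
472 [0.62192387 0.00434617 0.21811441] [ 0.96979377  0.20397744 -0.13376563] theta 1.7049641236614075 1.4366285299283856
[0.6344657  0.03227996 0.33707263] 0.04383244079682364 (array([120.6, -23. , 137.1]), array([ 0.001, -0.   ,  0.   ]))
```

```bash
python3 -m jog '[[[40,-8,0,0,0,0,44],[80,-16,0,0,0,0,50],[115,-23,20,0,0,0,50],[120.5,-23,60,0,0,0,50],[120.5,-23,110,0,0,0,50],[120.5,-23,137,0,0,0,50],[120.5,-23,137,0,0,0,50]]]'; python3 - <<'E'
from h import *
im,dep,cp=look("wrist",["knob_grip"])
hsv=cv2.cvtColor(im,cv2.COLOR_BGR2HSV)
m=((hsv[...,0]<6)|(hsv[...,0]>174))&(hsv[...,1]>170)&(hsv[...,2]>60)&(dep>0)
P=np.array([world((u,v),dep[v,u],cp) for v,u in zip(*np.nonzero(m))]);T=P[(P[:,2]>.108)&(P[:,2]<.125)&(np.abs(P[:,0]-.52)<.03)]
if len(T): print(len(T),T.mean(0),T.min(0),T.max(0))
print(arm.get_state()["eef_pos"],shift([.5213,-.0158,.085],down(A)))
E
```

```text
t: 10.18
eef_pos: [0.5196, -0.016, 0.1981]
ee_rot: [-3.141, -0.006, -2.932]
force: [0.2, 0.5, 0.7]
width: 0.0498
gripper_force: 0.0
wrist knob_grip (np.int64(280), np.int64(217)) 0.87 [ 0.522 -0.018  0.114]
802 [ 0.52283473 -0.01436715  0.11395441] [ 0.51191332 -0.02573498  0.10814352] [ 0.53560573 -0.0027477   0.1162134 ]
[ 0.5218616  -0.01564011  0.20122223] (array([  0.6,   0. , 116.2]), array([-0.   , -0.   ,  0.001]))
```

```bash
python3 -m jog '[[[0,0,40,0,0,0,50],[0,0,75,0,0,0,50],[0,0,100,0,0,0,50],[0,0,112,0,0,0,50],[0,0,116,0,0,0,50],[0,0,116,0,0,0,50],[0,0,116,0,0,0,20],[0,0,116,0,0,0,20],[0,0,116,0,0,0,20],[0,0,116,0,0,0,20],[0,0,116,0,0,0,20]]]' 50
```

```text
t: 11.65
eef_pos: [0.5213, -0.0132, 0.0852]
ee_rot: [3.139, 0.001, -2.932]
force: [-7.2, 15.6, 6.0]
width: 0.023
gripper_force: 50.0
```

```bash
python3 -m jog '[[[0,2,0,0,0,0,20],[0,2,-4,0,0,0,20],[0,2,-8,0,0,0,20],[0,2,-12,0,0,0,20],[0,2,-15,0,0,0,20],[0,2,-15,0,0,0,20],[0,2,-15,0,0,0,20]]]'
```

```text
t: 12.52
eef_pos: [0.5212, -0.013, 0.0991]
ee_rot: [3.14, 0.0, -2.932]
force: [3.5, 5.7, -10.4]
width: 0.0229
gripper_force: 50.0
```

```bash
python3 -m jog '[[[0,0,-1,0,0,0,20],[0,0,-2,0,0,0,20],[0,0,-2,0,0,0,20],[0,0,-2,0,0,0,20]]]'; python3 -m jog '[[[0,0,-1,0,0,0,20],[0,0,-1.5,0,0,0,20],[0,0,-1.5,0,0,0,20],[0,0,-1.5,0,0,0,20]]]'
```

```text
t: 13.02
eef_pos: [0.5212, -0.013, 0.101]
ee_rot: [3.14, 0.0, -2.932]
force: [2.8, 6.2, -11.2]
width: 0.0233
gripper_force: 50.0
t: 13.52
eef_pos: [0.5211, -0.0131, 0.1014]
ee_rot: [3.14, -0.0, -2.933]
force: [7.4, 4.1, -21.0]
width: 0.0233
gripper_force: 50.0
```

The stop has been reached after 16.2 mm of travel, with force jumping from 11 to 21 N. I'll check for slip and that everything is in place.

```bash
python3 - <<'E'
from h import *
im,dep,cp=look("side",["bead_jar","round_rack"])
hsv=cv2.cvtColor(im,cv2.COLOR_BGR2HSV)
m=((hsv[...,0]<6)|(hsv[...,0]>174))&(hsv[...,1]>150)&(hsv[...,2]>40); m[:190]=0;m[240:]=0;m[:,:265]=0;m[:,305:]=0
P=np.array([world((u,v),dep[v,u],cp) for v,u in zip(*np.nonzero(m)) if dep[v,u]>0]); 
if len(P): print(len(P),P.min(0),P.max(0))
cv2.imwrite("pics/e.png",cv2.resize(im[60:280,180:400],None,fx=2.7,fy=2.7,interpolation=cv2.INTER_CUBIC))
s=arm.get_state();print(s["t"],s["eef_pos"],s["force"],s["gripper_force"])
E
```

```text
side bead_jar (np.int64(258), np.int64(155)) 0.59 [0.528 0.172 0.14 ]
side round_rack (np.int64(253), np.int64(119)) 0.53 [0.606 0.442 0.034]
10 [ 0.50568718 -0.02161409  0.05800983] [0.51766015 0.0571609  0.10924251]
13.675 [ 0.52112988 -0.01303767  0.10140122] [  7.31799712   5.36557492 -21.04177611] 49.99414622783661
```

View pics/e.png

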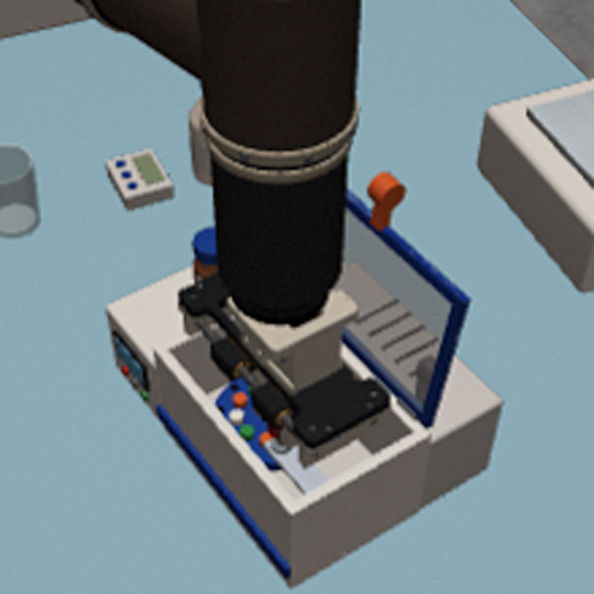

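The picture shows the guard leaning back, with its grip at the top right of the crop, and the gripper on the knob with the bush exposed beneath it. The force is steady, so nothing is slipping.

```bash
python3 -c "
from station import arm
print(arm.job_done())"
```

```text
the job is handed in; nothing more can be done
None
```

I handed the job in at about 13.7 s: the guard was back on its stop and released (measured 1.705 rad), and the gripper was holding the red knob fully up, about 16 mm at 50 N grip; no verdict came back.

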